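Roll the leg blank onto the bench hook, marked face up

ROBOT

A 7-joint arm with a two-finger parallel gripper is mounted at the origin on the work surface. World frame = base frame: x ahead of the robot, y to its left, z up, the work surface at z = 0. Lengths are in m, angles in rad, forces in N, time in s.
With the tool pointing down it reaches from about 0.4 to 0.9 m from the base axis. Payload 5.5 kg.
Tool frame: the origin (TCP) lies at the very end of the fingers, on their centre line; the grasp point (between the pads) lies 19 mm behind it (grip_depth is the distance from the TCP to the grasp point, in m); z points along the fingers, y is the line along which they close (so a half turn about z gives the same grasp; the last joint's range is limited). The gripper opens to 85 mm and grips with 20 to 120 N. Pads are 22 mm wide; open, the fingers measure 114 mm over their backs; the gripper's body (76 mm by 85 mm) begins 54 mm behind the grasp point. The pads swing forward as they close: fully open they stand 13 mm farther back than shut.
Start: joints at [-0.916, 0.501, -0.427, 1.55, 0.221, 1.138, -0.21], TCP at [0.248, 0.601, 0.201] pointing down, gripper open.
Joint ranges: [-2.88, 2.88], [-0.31, 2.03], [-1.54, 1.56], [0.2, 2.42], [-1.41, 4.55], [0.19, 2.02], [-2.57, 2.57]. Speed limits (rad/s): [2.57, 2.57, 3.14, 3.14, 3.14, 3.14, 3.14].

INTERFACE

Orientations are given as a 3x3 rotation matrix whose columns are the frame's x, y, z axes.
In Python, from rig import * gives the robot as it stands.
- The arm moves only by the tool jog_arm, never from a script. Its argument "deltas" is a list of rows, each an object of numbers: "x", "y", "z": the shift along the world's x, y, z in units of 0.4 m (1.0 is 0.4 m); "wx", "wy", "wz": the turn, a rotation vector about the world's x, y, z in units of pi/2 rad (1.0 is pi/2 rad). In form: [{"x": .., "y": .., "z": .., "wx": .., "wy": .., "wz": ..}, ...]. A call has 1 to 10 rows; each row is the pose to reach, as a shift and turn from the pose commanded when the call began; what a row does not reach only later rows make up. A row lasts 1/8 s, in which the tool goes at most 62.5 mm and 10.7 degrees, less where a joint would pass 70% of its speed; a pose out of reach is approached as far as the arm can. A call with a number of a shift or a turn outside -1 to 1 is refused whole. A call with a gripper value outside its range is refused whole. "hand" is the closure, from -1 (fully open) to 1 (shut), set as the call begins (left out, the last holds). The fingers move at their own pace and stop on an object; "newtons" is the grip in N (left out, the last holds). Time passes only in rows, so rows that repeat a pose let the fingers close. It gives the time, the measured TCP pose, the force, the opening and the grip force at its end, in the units of the state.
- get_obs(): the state, without advancing time (a new reading comes with each control period).
- read_camera(name): name is "scene" or "top" or "wrist"; returns the picture (384x512x3 uint8, red, green, blue); there is no depth.
- camera_params(name): a dict with "fx", "fy", "cx", "cy" (pixels), "dist_coeffs" ([k1, k2, p1, p2, k3] as OpenCV has them; the pictures are not rectified), "xyz" and "rotation" of the camera in the world. Camera axes: x right, y up, looking along -z (the intrinsics and any distortion apply to the point x, -y, -z); pixel columns grow to the right and rows downward; lengths in m; the calibration is good to about 2 mm. A picture is of the moment at which its call begins: read the wrist's pose just before it. camera_params takes no time and is no camera call; for the wrist camera it gives the pose at the moment of the call.
- hand_in(): hands the job in; it is judged then, once.
The state is a dict: "time": time; "qpos": joint angles; "joint_velocities": joint speeds; "joint_torque": joint torques, N m; "eef_pos": TCP position; "eef_rot": TCP orientation; "contact_force": force on the tool from outside, world axes, zero at the start; "moment": the same for the moment, N m; "width": opening from 0.0 (shut) to 1.0 (fully open); "finger_force": force on a finger pad.
Only numpy, scipy, OpenCV 4.12 (cv2) and the standard library are available. Lean on these libraries where they do the work, as an engineer would, in place of code of your own. Each camera call takes 0.05 s, during which the arm holds its last target. There are 200 camera calls.

TASK

The timber blank lies on the bench with its red, cross-marked face down. Without lifting it off its support, roll it over an edge a quarter turn at a time, first up onto the green deck of the bench hook and then once more the same way, so that the red face is on top; then slide it up flush and square against the fence, lying wholly on the deck. Leave everything else on the bench where it is.

Things in the scene. Friction and masses are not known exactly. Their poses are not given: they have to be found in the camera images.
- blank: Square block of pale pine, 140 mm long (its x) by 95 by 95 mm (y, z), 0.4 to 0.72 kg, origin at its centre. Its -z face, a 10 mm red layer with a white cross, starts underneath (z up). Friction on the bench about 0.6: pushed within 40 mm of its support it slides; pushed near its top edge it tips if its far bottom edge cannot slip. Past 45 degrees it falls over by itself.
- mark (a point): Centre of the blank's red marked face; the face looks along the blank's -z.
- hook: Bench hook, fixed. Origin on the bench (z = 0) under the middle of its entry edge. Flat deck 10 mm thick, 220 mm wide (x -110 to 110 mm), 220 mm deep (y 0 to 220 mm from the entry edge), with a green non-slip top (friction about 0.8 with the blank); beyond it a brown fence as wide, 25 mm thick (y 220 to 245 mm), top 45 mm above the bench.
- entry (a point): Middle of the deck's top entry edge, 10 mm above the bench; axes as the hook's. The blank starts on the bench on the -y side of it, 12 to 68 mm short of it, its x within 0.25 rad of the hook's x. The 10 mm step stops the blank's bottom edge when it is pushed against it, so that it can be tipped up onto the deck.
- fence (a point): Point on the fence's inner face at mid width and at the height of the deck's top (10 mm above the bench); axes as the hook's, y pointing into the fence. Sliding the blank on the non-slip deck takes about 4 to 8 N when pushed low; a fingertip that drags downward on its side jams it, so let the finger stay level or rise slightly. The fence is felt as a sharp rise in force.
- glue: White glue bottle, 60 mm across, 170 mm tall, origin under its centre; to be left alone, beside the deck.
- stain: Amber jar of wood stain, 68 mm across, 85 mm tall, origin under its centre; to be left alone, beside the deck.
- screwbox: White and blue box of screws, 80 by 80 by 75 mm tall, origin under its centre; to be left alone, beside the deck.
- hammer: Hammer, 260 mm long, lying flat with its handle beside the blank; to be left alone. Lies along its x.
- driver: Red screwdriver, 200 mm long, lying flat on the robot's side of the deck; to be left alone. Lies along its x.
- brush: Brush, 200 mm long, lying flat on the robot's side of the deck; to be left alone. Lies along its x.
- offcut: Brown wooden offcut 140 by 45 by 30 mm lying behind the fence, origin under its centre; to be left alone.
Mind the look-alikes: they are no part of the job. Of the things that look like the blank, take the one that is nearest to the robot's base at the start.

How it is judged:
On the way, in this order (a step that is already met when the one before it is completed fails the run):
1. the blank has been tipped one quarter turn onto the deck, red face to the side (angle between blank's own z axis and vertical between 1.47 and 1.67 rad and y of blank in the frame of hook above 0.005 m and height (world z) of blank between 0.053 and 0.064 m and angular speed of blank below 0.3 rad/s), for 0.2 s.
2. the blank has been tipped a second quarter turn on the deck, red face up (angle between blank's own z axis and vertical above 3.07 rad and height (world z) of blank between 0.053 and 0.062 m and angular speed of blank below 0.3 rad/s), for 0.2 s.
At the end, for the whole second after the job is handed in: The blank lies flat on the deck with its red face up (within 3 degrees), its side within 3 mm of the fence and square to it within 2 degrees, not overhanging the deck's sides by more than 2 mm, at rest (angle between blank's own z axis and vertical above 3.09 rad and z of blank in the frame of hook between 0.055 and 0.06 m and y of blank in the frame of fence above -0.0505 m and angle between the x axis of blank and the x axis of hook, either way round below 0.035 rad and x of blank in the frame of hook between -0.042 and 0.042 m and linear speed of blank below 0.02 m/s); the robot touches nothing.
It fails at once if the blank is lifted clear instead of being rolled over its edge (height (world z) of blank above 0.115 m).
It fails at once if a bystander is displaced by more than 30 mm or knocked over (distance of any of glue, stain, screwbox, hammer, driver, brush, offcut from where it was at the start of the episode above 0.03 m or angle between any of glue, stain's own z axis and vertical above 0.4 rad).
It also fails if it takes over 61 s, if anything falls off the work surface, if the arm or the gripper's body presses on something with over 40 N, if the wrist force passes 120 N, or if a joint passes its speed limit or range.

## Working session

There is one attempt and no reset: what is moved stays moved. The work goes in short steps, Python scripts to look and compute and a tool call to move; the robot and the scene stay as the last step left them, time stands still between calls to the robot, and variables do not carry over. Pictures are saved under pics/ and viewed, at most 13 in all, crops included, and the job is handed in when it is done.

Besides the shell and the picture viewer there is one more tool, called after "Request:" by a JSON object that holds its "op" and its "data", one argument or row to a line. jog_arm: Moves the arm, as the interface text tells. Shifts and turns lie within -1 to 1; 1 stands for 0.4 m of shift or pi/2 rad of turn. Its arguments: {"type":"object","properties":{"deltas":{"type":"array"},"hand":{"type":"number"},"newtons":{"type":"number"}},"required":["deltas"]}

```bash
mkdir -p pics; ls; python3 - <<'E'
from rig import *
import cv2
o=get_obs();print(o['time'],o['eef_pos'],o['eef_rot'],o['width'])
for n in("scene","top"):
    cv2.imwrite(f"pics/{n}0.png",read_camera(n)[:,:,::-1]);print(n,camera_params(n))
E
```

```text
pics
0.0 [0.24796416 0.60003004 0.19947924] [[-9.24271570e-01  3.81734842e-01 -7.58289410e-04]
 [ 3.81735594e-01  9.24269883e-01 -1.76615276e-03]
 [ 2.66620201e-05 -1.92187084e-03 -9.99998153e-01]] 0.9980076425158919
scene {'fx': 492.10072475232914, 'fy': 492.10072475232914, 'cx': 251.24056067588864, 'cy': 196.5988461278089, 'dist_coeffs': array([-0.04764906,  0.        ,  0.        ,  0.        ,  0.        ]), 'xyz': array([ 1.25113651, -1.31174301,  1.06531969]), 'rotation': array([[ 0.85934181, -0.31369554,  0.40388954],
       [ 0.51103793,  0.49696715, -0.70133009],
       [ 0.01928429,  0.80908514,  0.58737497]])}
top {'fx': 391.90090343270873, 'fy': 391.90090343270873, 'cx': 257.30457461346487, 'cy': 182.66398767890175, 'dist_coeffs': array([-0.11942059,  0.        ,  0.        ,  0.        ,  0.        ]), 'xyz': array([ 0.51799054, -0.10077017,  1.10365741]), 'rotation': array([[-0.00433865,  0.99972911, -0.02286648],
       [-0.99995307, -0.00413927,  0.00875958],
       [ 0.00866256,  0.02290341,  0.99970015]])}
```

View pics/top0.png

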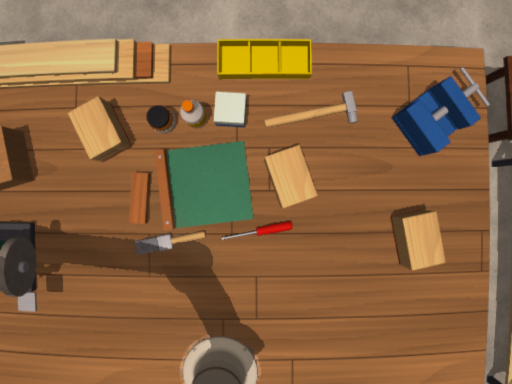

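View pics/scene0.png

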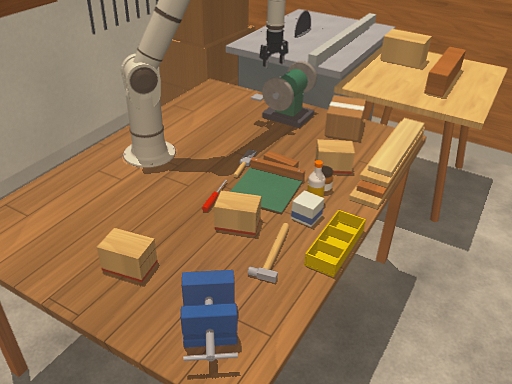

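The top view shows three look-alikes: A at (98,128), B at (291,176) and C at (422,240). The base is at about (220,375) and the deck at about (210,185), with its fence on the left at column 163. B looks nearest to the base and sits just short of the entry edge. I'll measure all three and check with a crop.

```bash
cat > h.py <<'E'
import numpy as np,cv2
from rig import *
def ray(n,px,z,P=None):
    p=P or camera_params(n);K=np.array([[p['fx'],0,p['cx']],[0,p['fy'],p['cy']],[0,0,1]])
    u=cv2.undistortPoints(np.float64(px).reshape(-1,1,2),K,p['dist_coeffs']).reshape(-1,2)
    d=np.c_[u[:,0],-u[:,1],-np.ones(len(u))]@p['rotation'].T
    return p['xyz']+d*((z-p['xyz'][2])/d[:,2])[:,None]
def blob(mask,seed=None):
    mask=cv2.morphologyEx(mask.astype(np.uint8),cv2.MORPH_OPEN,np.ones((3,3)))
    mask=cv2.morphologyEx(mask,cv2.MORPH_CLOSE,np.ones((5,5)))
    cs=cv2.findContours(mask,cv2.RETR_EXTERNAL,cv2.CHAIN_APPROX_NONE)[0]
    if seed is not None: cs=[c for c in cs if cv2.pointPolygonTest(c,seed,False)>=0]
    return max(cs,key=cv2.contourArea)
def rect(n,c,z):
    w=ray(n,c.reshape(-1,2).astype(float),z)[:,:2]
    return cv2.minAreaRect((w*1000).astype(np.float32))
E
python3 - <<'E'
from h import *
im=cv2.imread('pics/top0.png');hsv=cv2.cvtColor(im,cv2.COLOR_BGR2HSV)
H,S,V=[hsv[:,:,i].astype(int) for i in range(3)]
for s in[(98,128),(291,176),(422,240),(134,200),(164,190),(330,130)]:print(s,hsv[s[1],s[0]])
g=blob((H>60)&(H<95)&(S>80),(210,190))
print('deck',rect('top',g,.01), cv2.boxPoints(rect('top',g,.01)))
for s in[(98,128),(291,176),(422,240)]:
    c=blob((H>10)&(H<25)&(V>175),s);r=rect('top',c,.095);print(s,r,np.hypot(*r[0]),'\n',cv2.boxPoints(r))
# hammer, driver, brush, fence extents rough
for n,px,z in[('hammer',[(266,123),(345,105),(350,93),(352,122)],.01),('driver',[(222,239),(292,226)],.01),('brush',[(136,247),(205,235)],.01),('fence',[(158,150),(163,231),(169,150),(172,230)],.045),('glue',[(188,105)],.17),('box',[(216,93),(246,93),(246,125),(216,125)],.075),('base',[(220,375)],0.0)]:
    print(n,ray('top',px,z)[:,:2].round(3).tolist())
cv2.imwrite('pics/crop.png',cv2.resize(im[70:280,60:470],None,fx=1.9,fy=1.9,interpolation=cv2.INTER_CUBIC))
E
```

```text
(98, 128) [ 16 140 211]
(291, 176) [ 16 138 221]
(422, 240) [ 17 137 219]
(134, 200) [ 12 179 171]
(164, 190) [ 12 180 170]
(330, 130) [ 14 157 143]
deck ((539.3200073242188, 23.798500061035156), (216.85028076171875, 217.54791259765625), 6.919012069702148) [[418.5809   118.718735]
 [444.78806  -97.24487 ]
 [660.0591   -71.121735]
 [633.8519   144.84187 ]]
(98, 128) ((689.5452880859375, 322.5198974609375), (140.2858123779297, 94.69815826416016), 27.750154495239258) 761.243580320867 
 [[605.4233  331.76346]
 [649.5163  247.95688]
 [773.6673  313.27634]
 [729.5743  397.08292]]
(291, 176) ((557.4590454101562, -196.05377197265625), (140.06439208984375, 94.53634643554688), 19.333894729614258) 590.9294956374313 
 [[ 475.7271  -174.63702]
 [ 507.02545 -263.842  ]
 [ 639.191   -217.47052]
 [ 607.89264 -128.26553]]
(422, 240) ((386.2922058105469, -549.6028442382812), (139.64773559570312, 95.31446838378906), 10.723273277282715) 671.7774591818234 
 [[ 308.82028 -515.76965]
 [ 326.55502 -609.4197 ]
 [ 463.76413 -583.43604]
 [ 446.0294  -489.786  ]]
hammer [[0.711, -0.136], [0.763, -0.36], [0.798, -0.376], [0.714, -0.38]]
driver [[0.386, -0.011], [0.422, -0.207]]
brush [[0.363, 0.232], [0.397, 0.036]]
fence [[0.632, 0.16], [0.412, 0.146], [0.632, 0.13], [0.415, 0.122]]
glue [[0.727, 0.057]]
box [[0.78, -0.001], [0.78, -0.081], [0.694, -0.081], [0.694, -0.001]]
base [[-0.009, -0.001]]
```

View pics/crop.png

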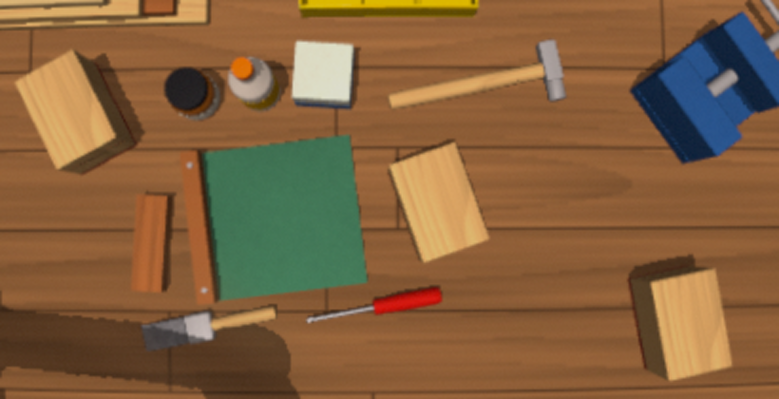

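B is the blank: its centre is 0.591 m from the base, against 0.761 m for A and 0.672 m for C. Its size measures 140 × 94.5 mm and it lies 49 mm short of the entry edge. The crop confirms it at (438,200), facing the deck's entry edge. The hook's yaw is 6.92°. The plan is to push with the fingers open, closing axis along the hook's x, and the tool tilted 20°.

Request:
{"op": "jog_arm", "data": {
  "deltas": [
    {"x":0.31,"y":-0.5,"z":0.2,"wz":-0.33},
    {"x":0.625,"y":-1,"z":0.2,"wz":-0.674},
    {"x":0.625,"y":-1,"z":0.2,"wz":-0.674},
    {"x":0.625,"y":-1,"z":0.2,"wz":-0.674},
    {"x":0.625,"y":-1,"z":0.2,"wz":-0.674},
    {"x":0.625,"y":-1,"z":0.2,"wz":-0.674},
    {"x":0.625,"y":-1,"z":0.2,"wz":-0.674},
    {"x":0.625,"y":-1,"z":0.2,"wz":-0.674},
    {"x":0.625,"y":-1,"z":0.2,"wz":-0.674},
    {"x":0.625,"y":-1,"z":0.2,"wz":-0.674}
  ],
  "hand": -1
}}

```text
invalid input at $.deltas[0]: expected keys x, y, z, wx, wy, wz
```

Request:
{"op": "jog_arm", "data": {
  "deltas": [
    {"x":0.625,"y":-1,"z":0.2,"wx":0,"wy":0,"wz":-0.674},
    {"x":0.625,"y":-1,"z":0.2,"wx":0,"wy":0,"wz":-0.674},
    {"x":0.625,"y":-1,"z":0.2,"wx":0,"wy":0,"wz":-0.674},
    {"x":0.625,"y":-1,"z":0.2,"wx":0,"wy":0,"wz":-0.674},
    {"x":0.625,"y":-1,"z":0.2,"wx":0,"wy":0,"wz":-0.674},
    {"x":0.625,"y":-1,"z":0.2,"wx":0,"wy":0,"wz":-0.674},
    {"x":0.625,"y":-1,"z":0.2,"wx":0,"wy":0,"wz":-0.674},
    {"x":0.625,"y":-1,"z":0.2,"wx":0,"wy":0,"wz":-0.674},
    {"x":0.625,"y":-1,"z":0.2,"wx":0,"wy":0,"wz":-0.674},
    {"x":0.625,"y":-1,"z":0.2,"wx":0,"wy":0,"wz":-0.674}
  ],
  "hand": -1
}}

```text
time: 1.35
eef_pos: [0.4974, 0.2015, 0.28]
eef_rot: [[-0.121, 0.993, -0.001], [0.993, 0.121, 0.0], [0.001, -0.001, -1.0]]
contact_force: [-0.2, -0.2, 0.1]
width: 1.0
finger_force: 0.0
```

Request:
{"op": "jog_arm", "data": {
  "deltas": [
    {"x":0.18,"y":-1,"z":0,"wx":0.22,"wy":0.027,"wz":0},
    {"x":0.18,"y":-1,"z":0,"wx":0.22,"wy":0.027,"wz":0},
    {"x":0.18,"y":-1,"z":0,"wx":0.22,"wy":0.027,"wz":0},
    {"x":0.18,"y":-1,"z":0,"wx":0.22,"wy":0.027,"wz":0},
    {"x":0.18,"y":-1,"z":0,"wx":0.22,"wy":0.027,"wz":0},
    {"x":0.18,"y":-1,"z":0,"wx":0.22,"wy":0.027,"wz":0},
    {"x":0.18,"y":-1,"z":0,"wx":0.22,"wy":0.027,"wz":0},
    {"x":0.18,"y":-1,"z":0,"wx":0.22,"wy":0.027,"wz":0},
    {"x":0.18,"y":-1,"z":0,"wx":0.22,"wy":0.027,"wz":0}
  ]
}}

```text
time: 2.48
eef_pos: [0.5705, -0.1968, 0.2798]
eef_rot: [[-0.115, 0.992, -0.043], [0.932, 0.123, 0.341], [0.343, -0.001, -0.939]]
contact_force: [0.4, 0.8, -0.0]
width: 0.998
finger_force: 0.0
```

Request:
{"op": "jog_arm", "data": {
  "deltas": [
    {"x":0.0,"y":-0.14,"z":0,"wx":0,"wy":0,"wz":0},
    {"x":0.0,"y":-0.28,"z":-0.1,"wx":0,"wy":0,"wz":0},
    {"x":0.0,"y":-0.28,"z":-0.25,"wx":0,"wy":0,"wz":0},
    {"x":0.0,"y":-0.28,"z":-0.4,"wx":0,"wy":0,"wz":0},
    {"x":0.0,"y":-0.28,"z":-0.53,"wx":0,"wy":0,"wz":0},
    {"x":0.0,"y":-0.28,"z":-0.62,"wx":0,"wy":0,"wz":0},
    {"x":0.0,"y":-0.28,"z":-0.66,"wx":0,"wy":0,"wz":0},
    {"x":0.0,"y":-0.28,"z":-0.66,"wx":0,"wy":0,"wz":0}
  ]
}}

```text
time: 3.48
eef_pos: [0.5705, -0.3091, 0.0162]
eef_rot: [[-0.114, 0.993, -0.043], [0.932, 0.122, 0.34], [0.343, -0.001, -0.939]]
contact_force: [-0.2, 0.6, 0.9]
width: 0.998
finger_force: 0.0
```

```bash
cat >> h.py <<'E'
H=np.array([.5525,-.0854]);a=np.radians(6.92);ex=np.array([np.cos(a),np.sin(a)]);ey=np.array([-ex[1],ex[0]])
def tohook(p): d=np.asarray(p)[:2]-H;return np.array([d@ex,d@ey]).round(4)
E
python3 - <<'E'
from h import *
o=get_obs();print(tohook(o['eef_pos']),o['eef_pos'],o['contact_force'])
E
```

```text
[-0.0091 -0.2242] [ 0.57050506 -0.30910108  0.01623086] [-0.18967309  0.55618885  0.89214928]
```

Request:
{"op": "jog_arm", "data": {
  "deltas": [
    {"x":-0.0034,"y":0.028,"z":0,"wx":0,"wy":0,"wz":0},
    {"x":-0.0068,"y":0.056,"z":0,"wx":0,"wy":0,"wz":0},
    {"x":-0.0102,"y":0.083,"z":0,"wx":0,"wy":0,"wz":0},
    {"x":-0.0136,"y":0.111,"z":0,"wx":0,"wy":0,"wz":0},
    {"x":-0.017,"y":0.139,"z":0,"wx":0,"wy":0,"wz":0},
    {"x":-0.0204,"y":0.167,"z":0,"wx":0,"wy":0,"wz":0},
    {"x":-0.0238,"y":0.195,"z":0,"wx":0,"wy":0,"wz":0},
    {"x":-0.027,"y":0.222,"z":0,"wx":0,"wy":0,"wz":0},
    {"x":-0.03,"y":0.25,"z":0,"wx":0,"wy":0,"wz":0},
    {"x":-0.034,"y":0.278,"z":0,"wx":0,"wy":0,"wz":0}
  ]
}}

```text
time: 4.72
eef_pos: [0.557, -0.1996, 0.0166]
eef_rot: [[-0.112, 0.993, -0.04], [0.933, 0.119, 0.338], [0.341, 0.0, -0.94]]
contact_force: [0.5, -3.8, -0.7]
width: 1.001
finger_force: 1.6
```

```bash
cat > look.py <<'E'
from h import *
import sys
o=get_obs();print('tcp',tohook(o['eef_pos']),o['eef_pos'][2].round(4),'F',o['contact_force'].round(1),o['time'])
im=read_camera('top')[:,:,::-1].copy();cv2.imwrite(f'pics/{sys.argv[1]}.png',im)
hsv=cv2.cvtColor(im,cv2.COLOR_BGR2HSV).astype(int);z=float(sys.argv[2])
red=sys.argv[3:]==['red']
Hh,S,V=hsv[...,0],hsv[...,1],hsv[...,2]
m=((Hh<9)|(Hh>172))&(S>150)&(V>70) if red else (Hh>10)&(Hh<25)&(V>175)&(S>90)
m=m.astype(np.uint8);mask=np.zeros_like(m);mask[95:235,150:330]=1
c=blob(m*mask);r=rect('top',c,z)
b=cv2.boxPoints(r)/1000
print('ctr',tohook(np.array(r[0])/1000),r[1],'ang-hook',r[2]-6.92,'\n',[tohook(q).tolist() for q in b])
print(cv2.boundingRect(c))
E
python3 look.py t1 .095
```

```text
tcp [-0.0093 -0.1139] 0.0166 F [ 0.5 -3.8 -0.7] 4.725
ctr [ 0.003  -0.0732] (139.50213623046875, 94.77503967285156) ang-hook 0.08020551681518562 
 [[-0.0668, -0.0259], [-0.0666, -0.1207], [0.0729, -0.1205], [0.0727, -0.0257]]
(255, 145, 42, 58)
```

Request:
{"op": "jog_arm", "data": {
  "deltas": [
    {"x":-0.0015,"y":0.012,"z":0,"wx":0,"wy":0,"wz":0},
    {"x":-0.003,"y":0.024,"z":0,"wx":0,"wy":0,"wz":0},
    {"x":-0.0045,"y":0.036,"z":0,"wx":0,"wy":0,"wz":0},
    {"x":-0.006,"y":0.048,"z":0,"wx":0,"wy":0,"wz":0},
    {"x":-0.007,"y":0.056,"z":0,"wx":0,"wy":0,"wz":0},
    {"x":-0.0075,"y":0.062,"z":0,"wx":0,"wy":0,"wz":0},
    {"x":-0.008,"y":0.066,"z":0,"wx":0,"wy":0,"wz":0},
    {"x":-0.008,"y":0.066,"z":0,"wx":0,"wy":0,"wz":0}
  ]
}}

```text
time: 5.78
eef_pos: [0.5534, -0.1743, 0.0166]
eef_rot: [[-0.112, 0.993, -0.041], [0.934, 0.12, 0.338], [0.34, -0.001, -0.94]]
contact_force: [-0.0, -4.0, 1.7]
width: 1.0
finger_force: 2.5
```

```bash
python3 look.py t2 .095
```

```text
tcp [-0.0099 -0.0884] 0.0166 F [-0.  -4.   1.7] 5.775
ctr [ 0.0026 -0.0473] (140.6416473388672, 93.5755386352539) ang-hook -0.15837089538574212 
 [[-0.0676, -0.0003], [-0.0679, -0.0939], [0.0728, -0.0943], [0.073, -0.0007]]
(245, 147, 42, 57)
```

Request:
{"op": "jog_arm", "data": {
  "deltas": [
    {"x":0.017,"y":-0.018,"z":0,"wx":0,"wy":0,"wz":0},
    {"x":0.034,"y":-0.034,"z":0,"wx":0,"wy":0,"wz":0},
    {"x":0.034,"y":-0.034,"z":0.06,"wx":0,"wy":0,"wz":0},
    {"x":0.034,"y":-0.034,"z":0.12,"wx":0,"wy":0,"wz":0},
    {"x":0.034,"y":-0.034,"z":0.12,"wx":0,"wy":0,"wz":0},
    {"x":0.032,"y":-0.015,"z":0.12,"wx":0,"wy":0,"wz":0},
    {"x":0.031,"y":-0.006,"z":0.12,"wx":0,"wy":0,"wz":0},
    {"x":0.031,"y":-0.006,"z":0.12,"wx":0,"wy":0,"wz":0}
  ]
}}

```text
time: 6.82
eef_pos: [0.5653, -0.1749, 0.064]
eef_rot: [[-0.113, 0.993, -0.043], [0.933, 0.121, 0.34], [0.342, -0.002, -0.94]]
contact_force: [-0.4, 0.1, 0.4]
width: 0.998
finger_force: 0.0
```

Request:
{"op": "jog_arm", "data": {
  "deltas": [
    {"x":-0.003,"y":0.024,"z":0.019,"wx":0,"wy":0,"wz":0},
    {"x":-0.005,"y":0.041,"z":0.037,"wx":0,"wy":0,"wz":0},
    {"x":-0.007,"y":0.061,"z":0.053,"wx":0,"wy":0,"wz":0},
    {"x":-0.01,"y":0.081,"z":0.067,"wx":0,"wy":0,"wz":0},
    {"x":-0.0125,"y":0.103,"z":0.08,"wx":0,"wy":0,"wz":0}
  ]
}}

```text
time: 7.45
eef_pos: [0.5608, -0.1343, 0.097]
eef_rot: [[-0.113, 0.993, -0.041], [0.933, 0.12, 0.339], [0.341, -0.0, -0.94]]
contact_force: [-0.1, 0.2, -0.4]
width: 0.999
finger_force: 0.0
```

```bash
python3 - <<'E'
from h import *
o=get_obs();print(tohook(o['eef_pos']),o['eef_pos'],o['contact_force'])
cv2.imwrite('pics/s1.png',cv2.resize(read_camera('scene')[150:290,150:360,::-1],None,fx=3,fy=3))
E
```

```text
[ 0.0023 -0.0495] [ 0.56075232 -0.13429675  0.09703889] [-0.13397987  0.20816324 -0.41779742]
```

View pics/s1.png

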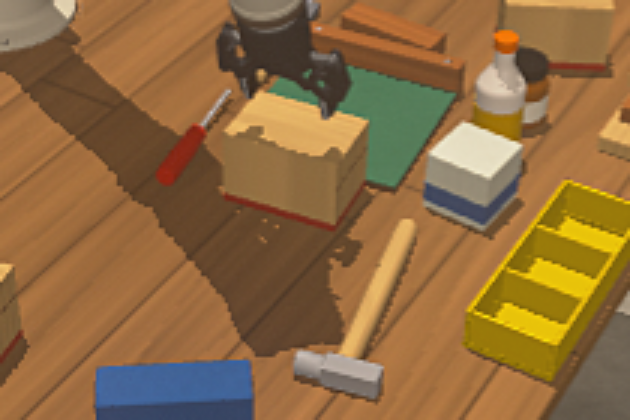

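The fingers slipped over the top edge and the block still stands flat at the step, centred at about (297,160) in the crop. I'll go back and push lower.

Request:
{"op": "jog_arm", "data": {
  "deltas": [
    {"x":0,"y":0,"z":0.06,"wx":0,"wy":0,"wz":0},
    {"x":0.012,"y":-0.1,"z":0.06,"wx":0,"wy":0,"wz":0},
    {"x":0.021,"y":-0.174,"z":0.06,"wx":0,"wy":0,"wz":0},
    {"x":0.021,"y":-0.174,"z":0.06,"wx":0,"wy":0,"wz":0},
    {"x":0.021,"y":-0.174,"z":-0.05,"wx":0,"wy":0,"wz":0},
    {"x":0.021,"y":-0.174,"z":-0.113,"wx":0,"wy":0,"wz":0},
    {"x":0.021,"y":-0.174,"z":-0.113,"wx":0,"wy":0,"wz":0}
  ]
}}

```text
time: 8.38
eef_pos: [0.5673, -0.2019, 0.0492]
eef_rot: [[-0.112, 0.993, -0.046], [0.932, 0.121, 0.342], [0.345, -0.005, -0.939]]
contact_force: [0.3, 0.8, 0.3]
width: 1.001
finger_force: 0.0
```

```bash
python3 look.py t3 .095
```

```text
tcp [ 0.0006 -0.1175] 0.0492 F [0.3 0.8 0.3] 8.375
ctr [ 0.0028 -0.0473] (140.32586669921875, 93.5755386352539) ang-hook -0.1583699417114257 
 [[-0.0673, -0.0003], [-0.0675, -0.0939], [0.0728, -0.0943], [0.073, -0.0007]]
(245, 147, 42, 57)
```

Request:
{"op": "jog_arm", "data": {
  "deltas": [
    {"x":-0.004,"y":0.035,"z":0,"wx":0,"wy":0,"wz":0},
    {"x":-0.008,"y":0.067,"z":0,"wx":0,"wy":0,"wz":0},
    {"x":-0.009,"y":0.077,"z":0,"wx":0,"wy":0,"wz":0},
    {"x":-0.0105,"y":0.087,"z":0.008,"wx":0,"wy":0,"wz":0},
    {"x":-0.012,"y":0.102,"z":0.02,"wx":0,"wy":0,"wz":0},
    {"x":-0.014,"y":0.117,"z":0.034,"wx":0,"wy":0,"wz":0},
    {"x":-0.016,"y":0.132,"z":0.047,"wx":0,"wy":0,"wz":0}
  ]
}}

```text
time: 9.3
eef_pos: [0.5628, -0.1514, 0.0706]
eef_rot: [[-0.113, 0.993, -0.041], [0.933, 0.12, 0.339], [0.341, -0.0, -0.94]]
contact_force: [0.4, -0.4, -1.0]
width: 0.999
finger_force: 0.0
```

```bash
python3 - <<'E'
from h import *
o=get_obs();print(tohook(o['eef_pos']),o['eef_pos'],o['contact_force'])
cv2.imwrite('pics/s2.png',cv2.resize(read_camera('scene')[150:290,150:360,::-1],None,fx=3,fy=3))
E
```

```text
[ 0.0023 -0.0668] [ 0.56282584 -0.15140618  0.07063427] [ 0.35901884 -0.44307545 -0.97343177]
```

View pics/s2.png

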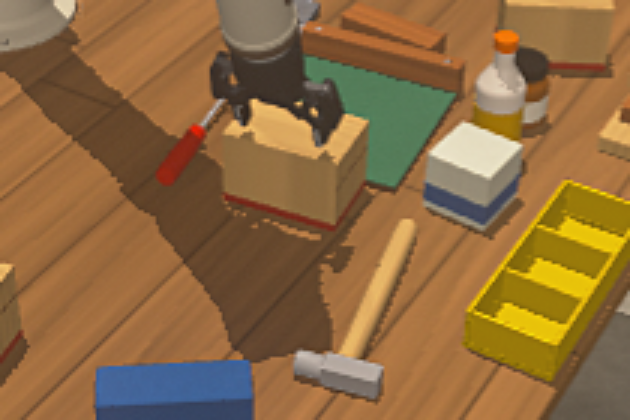

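The tips are still above the block with no force. Fully open, they stand much higher than I assumed. I'll use shut fingers for tipping, because the TCP is then exact.

Request:
{"op": "jog_arm", "data": {
  "deltas": [
    {"x":0,"y":0,"z":0.05,"wx":0,"wy":0,"wz":0},
    {"x":0.012,"y":-0.1,"z":0.06,"wx":0,"wy":0,"wz":0},
    {"x":0.024,"y":-0.194,"z":0.06,"wx":0,"wy":0,"wz":0},
    {"x":0.024,"y":-0.194,"z":0.06,"wx":0,"wy":0,"wz":0}
  ]
}}

```text
time: 9.85
eef_pos: [0.5721, -0.2349, 0.0952]
eef_rot: [[-0.108, 0.993, -0.039], [0.935, 0.114, 0.335], [0.337, -0.0, -0.942]]
contact_force: [-0.3, 0.3, 0.1]
width: 1.003
finger_force: 0.0
```

Request:
{"op": "jog_arm", "data": {
  "deltas": [
    {"x":0,"y":0,"z":-0.02,"wx":0,"wy":0,"wz":0},
    {"x":0,"y":0,"z":-0.06,"wx":0,"wy":0,"wz":0},
    {"x":0,"y":0,"z":-0.06,"wx":0,"wy":0,"wz":0},
    {"x":0,"y":0,"z":-0.06,"wx":0,"wy":0,"wz":0},
    {"x":0,"y":0,"z":-0.06,"wx":0,"wy":0,"wz":0},
    {"x":0,"y":0,"z":-0.06,"wx":0,"wy":0,"wz":0}
  ],
  "hand": 1,
  "newtons": 40
}}

```text
time: 10.6
eef_pos: [0.5726, -0.2293, 0.0705]
eef_rot: [[-0.113, 0.993, -0.041], [0.933, 0.12, 0.338], [0.341, -0.0, -0.94]]
contact_force: [-0.0, -0.6, 0.4]
width: 0.001
finger_force: 0.0
```

```bash
python3 look.py t4 .095;python3 -c "
from h import *
print(get_obs()['width'])"
```

```text
tcp [ 0.0026 -0.1453] 0.0705 F [-0.  -0.6  0.4] 10.6
ctr [ 0.0028 -0.0473] (140.32699584960938, 93.5938720703125) ang-hook -0.15681879043579094 
 [[-0.0673, -0.0003], [-0.0675, -0.0939], [0.0728, -0.0943], [0.073, -0.0007]]
(245, 147, 43, 57)
-0.00021954351783088876
```

Request:
{"op": "jog_arm", "data": {
  "deltas": [
    {"x":-0.006,"y":0.05,"z":0,"wx":0,"wy":0,"wz":0},
    {"x":-0.0115,"y":0.094,"z":0,"wx":0,"wy":0,"wz":0},
    {"x":-0.0135,"y":0.112,"z":0,"wx":0,"wy":0,"wz":0},
    {"x":-0.0145,"y":0.12,"z":0.003,"wx":0,"wy":0,"wz":0},
    {"x":-0.0145,"y":0.12,"z":0.003,"wx":0,"wy":0,"wz":0}
  ]
}}

```text
time: 11.28
eef_pos: [0.5668, -0.1814, 0.0716]
eef_rot: [[-0.113, 0.993, -0.041], [0.933, 0.12, 0.338], [0.341, -0.0, -0.94]]
contact_force: [0.4, 0.1, 0.6]
width: 0.001
finger_force: 0.0
```

Request:
{"op": "jog_arm", "data": {
  "deltas": [
    {"x":-0.001,"y":0.008,"z":0,"wx":0,"wy":0,"wz":0},
    {"x":-0.002,"y":0.016,"z":0.002,"wx":0,"wy":0,"wz":0},
    {"x":-0.003,"y":0.024,"z":0.004,"wx":0,"wy":0,"wz":0},
    {"x":-0.003,"y":0.024,"z":0.004,"wx":0,"wy":0,"wz":0}
  ]
}}

```text
time: 11.78
eef_pos: [0.5655, -0.1712, 0.073]
eef_rot: [[-0.113, 0.993, -0.042], [0.933, 0.121, 0.339], [0.341, -0.0, -0.94]]
contact_force: [-0.5, -0.7, 0.5]
width: -0.004
finger_force: 0.0
```

```bash
python3 - <<'E'
from h import *
cv2.imwrite('pics/s3.png',cv2.resize(read_camera('scene')[160:250,190:290,::-1],None,fx=6,fy=6))
E
```

```text
(no output)
```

View pics/s3.png

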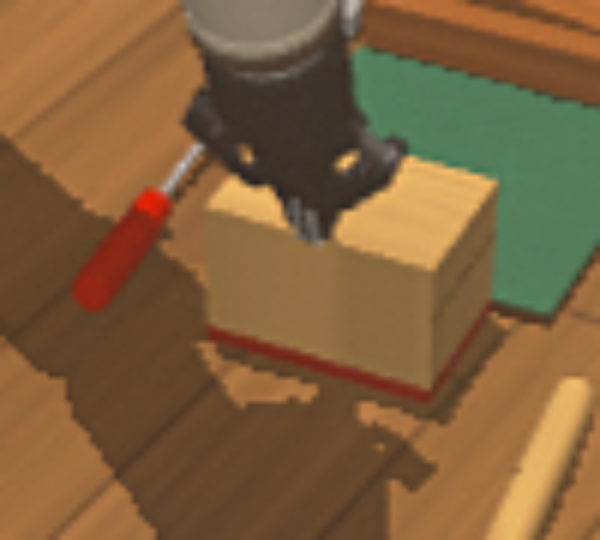

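The tip is at crop (312,242), in front of the near face by its top edge. I'll check by projection whether the block is already tilting.

```bash
cat >> h.py <<'E'
def proj(n,pts):
    p=camera_params(n);K=np.array([[p['fx'],0,p['cx']],[0,p['fy'],p['cy']],[0,0,1]])
    q=(np.atleast_2d(pts)-p['xyz'])@p['rotation'];q=q*[1,-1,-1]
    return cv2.projectPoints(q,np.zeros(3),np.zeros(3),K,p['dist_coeffs'])[0].reshape(-1,2).round(1)
def hw(x,y,z): return np.r_[H+x*ex+y*ey,z]
E
python3 look.py t5 .095; python3 - <<'E'
from h import *
o=get_obs();print('moment',o['moment'])
crop=lambda q:((q-[190,160])*6).round()
print('tcp',crop(proj('scene',o['eef_pos'])))
for x in(-.067,.073):
  for y in(-.094,0):
    for z in(0,.095): print(x,y,z,crop(proj('scene',hw(x,y,z))))
E
```

```text
tcp [ 0.0024 -0.087 ] 0.073 F [ 0.  -0.6 -0. ] 11.825
ctr [ 0.0026 -0.0475] (140.64283752441406, 93.91107940673828) ang-hook -0.15681783676147454 
 [[-0.0676, -0.0003], [-0.0678, -0.0943], [0.0728, -0.0946], [0.073, -0.0007]]
(245, 147, 43, 57)
moment [-0.34716198 -0.06453369 -0.00592656]
tcp [[322. 257.]]
-0.067 -0.094 0 [[207. 334.]]
-0.067 -0.094 0.095 [[205. 201.]]
-0.067 0 0 [[276. 247.]]
-0.067 0 0.095 [[276. 117.]]
0.073 -0.094 0 [[428. 398.]]
0.073 -0.094 0.095 [[434. 265.]]
0.073 0 0 [[490. 307.]]
0.073 0 0.095 [[497. 176.]]
```

Request:
{"op": "jog_arm", "data": {
  "deltas": [
    {"x":0.003,"y":-0.02,"z":0,"wx":0,"wy":0,"wz":0},
    {"x":0.003,"y":-0.02,"z":-0.03,"wx":0,"wy":0,"wz":0},
    {"x":0.003,"y":-0.02,"z":-0.03,"wx":0,"wy":0,"wz":0},
    {"x":0.001,"y":-0.01,"z":-0.03,"wx":0,"wy":0,"wz":0},
    {"x":0,"y":0,"z":-0.03,"wx":0,"wy":0,"wz":0},
    {"x":-0.001,"y":0.01,"z":-0.03,"wx":0,"wy":0,"wz":0},
    {"x":-0.002,"y":0.02,"z":-0.03,"wx":0,"wy":0,"wz":0}
  ]
}}

```text
time: 12.75
eef_pos: [0.5656, -0.1734, 0.0632]
eef_rot: [[-0.109, 0.993, -0.035], [0.938, 0.115, 0.327], [0.329, 0.003, -0.944]]
contact_force: [-4.1, -19.3, 15.7]
width: -0.001
finger_force: 11.9
```

```bash
python3 look.py t6 .095
```

```text
tcp [ 0.0024 -0.089 ] 0.0632 F [ -4.1 -19.3  15.7] 12.75
ctr [ 0.0028 -0.044 ] (140.31072998046875, 93.91236877441406) ang-hook -0.17876092910766594 
 [[-0.0672, 0.0032], [-0.0675, -0.0907], [0.0728, -0.0911], [0.0731, 0.0028]]
(244, 147, 42, 57)
```

Request:
{"op": "jog_arm", "data": {
  "deltas": [
    {"x":0.001,"y":-0.007,"z":0.012,"wx":0,"wy":0,"wz":0},
    {"x":0,"y":0.003,"z":0.025,"wx":0,"wy":0,"wz":0},
    {"x":-0.0024,"y":0.02,"z":0.039,"wx":0,"wy":0,"wz":0},
    {"x":-0.0045,"y":0.037,"z":0.055,"wx":0,"wy":0,"wz":0},
    {"x":-0.007,"y":0.057,"z":0.069,"wx":0,"wy":0,"wz":0},
    {"x":-0.0096,"y":0.079,"z":0.082,"wx":0,"wy":0,"wz":0}
  ]
}}

```text
time: 13.55
eef_pos: [0.5607, -0.1304, 0.0939]
eef_rot: [[-0.113, 0.993, -0.042], [0.933, 0.121, 0.34], [0.342, -0.001, -0.94]]
contact_force: [0.4, -0.5, 0.4]
width: -0.001
finger_force: 0.4
```

```bash
python3 look.py t7 .095
python3 - <<'E'
from h import *
cv2.imwrite('pics/s4.png',cv2.resize(read_camera('scene')[160:250,190:290,::-1],None,fx=6,fy=6))
E
```

```text
tcp [ 0.0027 -0.0457] 0.0939 F [ 0.4 -0.5  0.4] 13.55
ctr [ 0.0032 -0.0069] (141.06393432617188, 84.61358642578125) ang-hook 0.01717002868652351 
 [[-0.0674, 0.0354], [-0.0674, -0.0492], [0.0737, -0.0492], [0.0737, 0.0354]]
(232, 148, 38, 58)
```

View pics/s4.png

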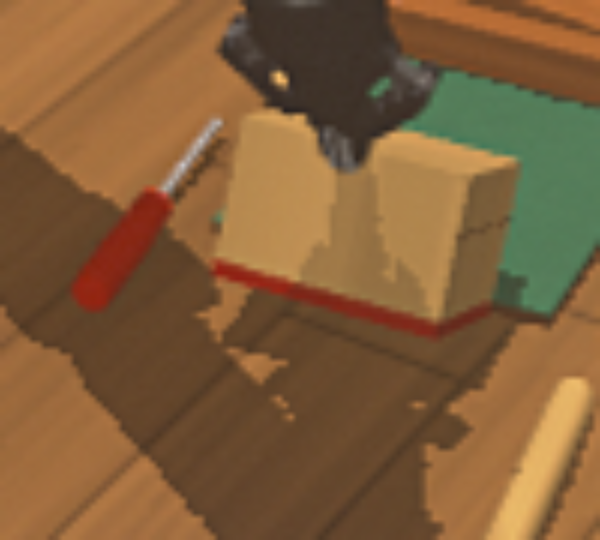

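The block is at about 26° and tipping properly about the step edge, with the red layer visible under its raised near edge at crop (330,300). I'll carry on over the top.

Request:
{"op": "jog_arm", "data": {
  "deltas": [
    {"x":-0.0018,"y":0.015,"z":0.0075,"wx":0,"wy":0,"wz":0},
    {"x":-0.0038,"y":0.031,"z":0.0125,"wx":0,"wy":0,"wz":0},
    {"x":-0.0057,"y":0.047,"z":0.019,"wx":0,"wy":0,"wz":0},
    {"x":-0.0078,"y":0.0645,"z":0.0225,"wx":0,"wy":0,"wz":0},
    {"x":-0.01,"y":0.082,"z":0.026,"wx":0,"wy":0,"wz":0},
    {"x":-0.0123,"y":0.102,"z":0.029,"wx":0,"wy":0,"wz":0},
    {"x":-0.0145,"y":0.119,"z":0.035,"wx":0,"wy":0,"wz":0},
    {"x":-0.0145,"y":0.119,"z":0.06,"wx":0,"wy":0,"wz":0},
    {"x":-0.0145,"y":0.119,"z":0.1,"wx":0,"wy":0,"wz":0}
  ]
}}

```text
time: 14.78
eef_pos: [0.5543, -0.0841, 0.1339]
eef_rot: [[-0.112, 0.993, -0.043], [0.933, 0.12, 0.339], [0.342, -0.002, -0.94]]
contact_force: [0.8, 0.7, 0.1]
width: -0.0
finger_force: 0.0
```

```bash
python3 look.py t8 .105
```

```text
tcp [0.002 0.001] 0.1339 F [0.8 0.7 0.1] 14.775
ctr [ 0.0026 -0.0031] (138.64495849609375, 44.29983901977539) ang-hook 0.9982195663452149 
 [[-0.0671, 0.0178], [-0.0663, -0.0265], [0.0723, -0.0241], [0.0715, 0.0202]]
(238, 150, 24, 55)
```

Request:
{"op": "jog_arm", "data": {
  "deltas": [
    {"x":0.012,"y":-0.1,"z":0,"wx":0,"wy":0,"wz":0},
    {"x":0.0244,"y":-0.2,"z":0,"wx":0,"wy":0,"wz":0},
    {"x":0.0244,"y":-0.2,"z":0,"wx":0,"wy":0,"wz":0}
  ]
}}

```text
time: 15.2
eef_pos: [0.5646, -0.17, 0.134]
eef_rot: [[-0.107, 0.993, -0.039], [0.935, 0.114, 0.335], [0.338, -0.0, -0.941]]
contact_force: [-0.4, -0.0, 0.1]
width: 0.002
finger_force: 0.0
```

```bash
python3 look.py t9 .105; python3 - <<'E'
from h import *
im=cv2.imread('pics/t9.png');s=read_camera('scene')[140:250,190:290,::-1]
cv2.imwrite('pics/v9.png',np.hstack([cv2.resize(im[120:230,155:295],None,fx=3,fy=3),cv2.resize(s,None,fx=3,fy=3)]))
E
```

```text
tcp [ 0.0018 -0.0855] 0.134 F [-0.4 -0.   0.1] 15.2
ctr [ 0.0026 -0.0578] (138.14022827148438, 93.70654296875) ang-hook -0.02798835754394524 
 [[-0.0665, -0.0109], [-0.0665, -0.1046], [0.0716, -0.1047], [0.0717, -0.011]]
(249, 146, 43, 58)
```

View pics/v9.png

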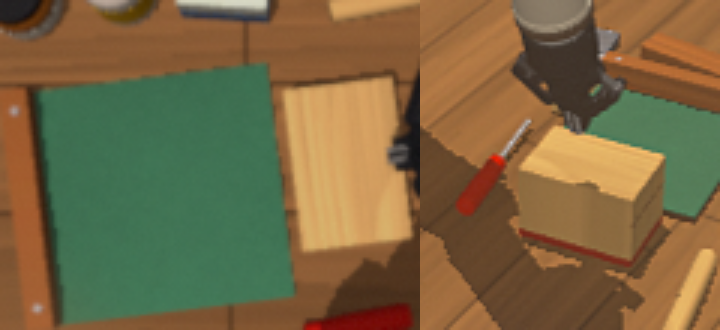

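The block rolled back to the bench at crop (345,165), still square and 10 mm short of the step. As it tips, its bottom edge slides back along the bench, so the balance point is near 60° rather than 45°. I'll reseat it and push further.

Request:
{"op": "jog_arm", "data": {
  "deltas": [
    {"x":0.008,"y":-0.07,"z":0,"wx":0,"wy":0,"wz":0},
    {"x":0.016,"y":-0.136,"z":-0.05,"wx":0,"wy":0,"wz":0},
    {"x":0.016,"y":-0.136,"z":-0.18,"wx":0,"wy":0,"wz":0},
    {"x":0.016,"y":-0.136,"z":-0.26,"wx":0,"wy":0,"wz":0},
    {"x":0.014,"y":-0.12,"z":-0.26,"wx":0,"wy":0,"wz":0},
    {"x":0.011,"y":-0.09,"z":-0.26,"wx":0,"wy":0,"wz":0},
    {"x":0.008,"y":-0.065,"z":-0.26,"wx":0,"wy":0,"wz":0},
    {"x":0.006,"y":-0.045,"z":-0.26,"wx":0,"wy":0,"wz":0},
    {"x":0.004,"y":-0.03,"z":-0.26,"wx":0,"wy":0,"wz":0},
    {"x":0.004,"y":-0.03,"z":-0.26,"wx":0,"wy":0,"wz":0}
  ]
}}

```text
time: 16.55
eef_pos: [0.5679, -0.1779, 0.0315]
eef_rot: [[-0.113, 0.993, -0.038], [0.934, 0.119, 0.336], [0.338, 0.003, -0.941]]
contact_force: [1.6, -4.9, 3.7]
width: 0.0
finger_force: 2.1
```

```bash
python3 look.py t10 .095
```

```text
tcp [ 0.0041 -0.0936] 0.0315 F [ 1.6 -4.9  3.7] 16.55
ctr [ 0.0029 -0.048 ] (140.0459442138672, 93.52166748046875) ang-hook -0.14418165206909173 
 [[-0.067, -0.0011], [-0.0672, -0.0946], [0.0728, -0.0949], [0.073, -0.0014]]
(246, 147, 42, 57)
```

Request:
{"op": "jog_arm", "data": {
  "deltas": [
    {"x":0.002,"y":-0.015,"z":0,"wx":0,"wy":0,"wz":0},
    {"x":0.002,"y":-0.015,"z":0.04,"wx":0,"wy":0,"wz":0},
    {"x":0.002,"y":-0.015,"z":0.077,"wx":0,"wy":0,"wz":0},
    {"x":0.002,"y":-0.015,"z":0.077,"wx":0,"wy":0,"wz":0},
    {"x":0,"y":0.0,"z":0.077,"wx":0,"wy":0,"wz":0}
  ]
}}

```text
time: 17.23
eef_pos: [0.5663, -0.1768, 0.0607]
eef_rot: [[-0.112, 0.993, -0.041], [0.934, 0.12, 0.338], [0.34, -0.0, -0.94]]
contact_force: [0.5, -7.4, 5.9]
width: -0.003
finger_force: 5.2
```

Request:
{"op": "jog_arm", "data": {
  "deltas": [
    {"x":-0.0027,"y":0.022,"z":0.017,"wx":0,"wy":0,"wz":0},
    {"x":-0.0045,"y":0.037,"z":0.034,"wx":0,"wy":0,"wz":0},
    {"x":-0.0066,"y":0.055,"z":0.05,"wx":0,"wy":0,"wz":0},
    {"x":-0.009,"y":0.075,"z":0.064,"wx":0,"wy":0,"wz":0},
    {"x":-0.0114,"y":0.094,"z":0.077,"wx":0,"wy":0,"wz":0},
    {"x":-0.0138,"y":0.114,"z":0.087,"wx":0,"wy":0,"wz":0},
    {"x":-0.0165,"y":0.136,"z":0.094,"wx":0,"wy":0,"wz":0},
    {"x":-0.019,"y":0.156,"z":0.1,"wx":0,"wy":0,"wz":0},
    {"x":-0.0217,"y":0.179,"z":0.104,"wx":0,"wy":0,"wz":0},
    {"x":-0.0244,"y":0.201,"z":0.106,"wx":0,"wy":0,"wz":0}
  ]
}}

```text
time: 18.48
eef_pos: [0.5564, -0.0953, 0.103]
eef_rot: [[-0.113, 0.993, -0.042], [0.933, 0.12, 0.339], [0.341, -0.001, -0.94]]
contact_force: [0.7, -0.4, 0.0]
width: 0.001
finger_force: 0.0
```

Request:
{"op": "jog_arm", "data": {
  "deltas": [
    {"x":-0.0027,"y":0.022,"z":0,"wx":0,"wy":0,"wz":0},
    {"x":-0.005,"y":0.042,"z":0,"wx":0,"wy":0,"wz":0},
    {"x":-0.008,"y":0.065,"z":0,"wx":0,"wy":0,"wz":0},
    {"x":-0.011,"y":0.089,"z":0,"wx":0,"wy":0,"wz":0},
    {"x":-0.0135,"y":0.112,"z":0,"wx":0,"wy":0,"wz":0},
    {"x":-0.0155,"y":0.13,"z":0,"wx":0,"wy":0,"wz":0},
    {"x":-0.0155,"y":0.13,"z":0.03,"wx":0,"wy":0,"wz":0},
    {"x":-0.0155,"y":0.13,"z":0.1,"wx":0,"wy":0,"wz":0}
  ]
}}

```text
time: 19.48
eef_pos: [0.5494, -0.0442, 0.1429]
eef_rot: [[-0.112, 0.993, -0.044], [0.933, 0.12, 0.339], [0.342, -0.003, -0.94]]
contact_force: [0.2, -0.4, 0.6]
width: -0.001
finger_force: 0.0
```

```bash
python3 look.py t11 .105;  python3 look.py t11 .06 red
```

```text
tcp [0.0019 0.0413] 0.1429 F [ 0.2 -0.4  0.6] 19.475
ctr [ 0.1423 -0.1461] (16.8311824798584, 170.37928771972656) ang-hook 4.603837089538574 
 [[0.1271, -0.0619], [0.1408, -0.2317], [0.1576, -0.2303], [0.1439, -0.0605]]
(265, 108, 65, 18)
tcp [0.0048 0.0402] 0.1475 F [ 0.8 -0.4  3.1] 19.525Traceback (most recent call last):
  File "look.py", line 10, in <module>
    c=blob(m*mask);r=rect('top',c,z)
  File "h.py", line 13, in blob
    return max(cs,key=cv2.contourArea)
ValueError: max() iterable argument is empty
```

Request:
{"op": "jog_arm", "data": {
  "deltas": [
    {"x":0,"y":0,"z":0.1,"wx":0,"wy":0,"wz":0},
    {"x":0.015,"y":-0.12,"z":0.12,"wx":0,"wy":0,"wz":0},
    {"x":0.03,"y":-0.25,"z":0.12,"wx":0,"wy":0,"wz":0},
    {"x":0.042,"y":-0.347,"z":0.12,"wx":0,"wy":0,"wz":0},
    {"x":0.042,"y":-0.347,"z":0.12,"wx":0,"wy":0,"wz":0}
  ]
}}

```text
time: 20.2
eef_pos: [0.5664, -0.1883, 0.1904]
eef_rot: [[-0.106, 0.994, -0.04], [0.935, 0.113, 0.336], [0.338, -0.002, -0.941]]
contact_force: [-0.1, -0.1, -0.5]
width: 0.004
finger_force: 0.0
```

```bash
python3 look.py t12 .105; python3 - <<'E'
from h import *
im=cv2.imread('pics/t12.png');s=read_camera('scene')[140:250,190:290,::-1]
cv2.imwrite('pics/v12.png',np.hstack([cv2.resize(im[120:230,155:295],None,fx=3,fy=3),cv2.resize(s,None,fx=3,fy=3)]))
E
```

```text
tcp [ 0.0014 -0.1038] 0.1904 F [-0.1 -0.1 -0.5] 20.2
ctr [ 0.0023 -0.0509] (138.34152221679688, 93.57372283935547) ang-hook -0.1596178245544433 
 [[-0.0667, -0.004], [-0.067, -0.0975], [0.0714, -0.0979], [0.0716, -0.0043]]
(247, 147, 42, 57)
```

View pics/v12.png

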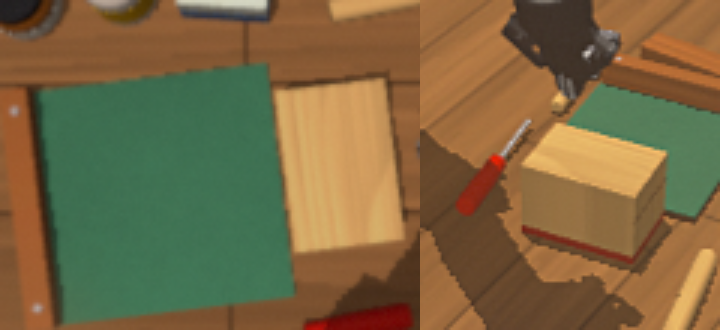

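The block is back on the bench at the step. The frames taken just after the earlier pushes should show when it fell back.

```bash
python3 - <<'E'
import cv2,numpy as np
f=lambda n:cv2.resize(cv2.imread(f'pics/{n}.png')[120:250,160:320],None,fx=2.5,fy=2.5)
cv2.imwrite('pics/c11.png',np.hstack([f('t8'),f('t11')]))
E
```

```text
(no output)
```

View pics/c11.png

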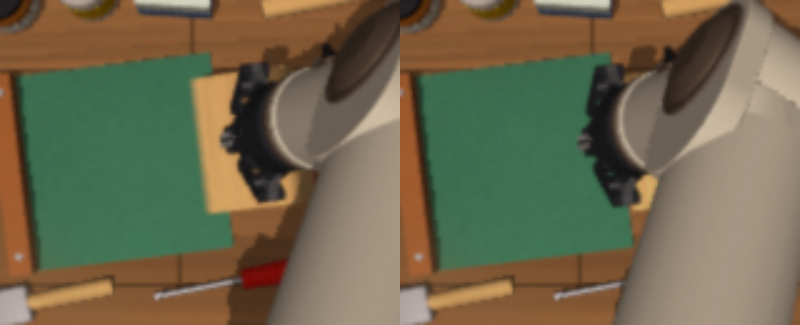

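It slipped off and fell back during the push. In t8 (left half) the block at (215,140) is still tilting, and in t11 (right half) it has already gone back to the bench. I'll repeat with contact about 15 mm lower and check the force in smaller steps.

Request:
{"op": "jog_arm", "data": {
  "deltas": [
    {"x":0.0075,"y":-0.065,"z":-0.06,"wx":0,"wy":0,"wz":0},
    {"x":0.0075,"y":-0.065,"z":-0.2,"wx":0,"wy":0,"wz":0},
    {"x":0.0075,"y":-0.065,"z":-0.32,"wx":0,"wy":0,"wz":0},
    {"x":0.0075,"y":-0.065,"z":-0.363,"wx":0,"wy":0,"wz":0},
    {"x":0.005,"y":-0.04,"z":-0.363,"wx":0,"wy":0,"wz":0},
    {"x":0.002,"y":-0.01,"z":-0.363,"wx":0,"wy":0,"wz":0},
    {"x":0,"y":0.008,"z":-0.363,"wx":0,"wy":0,"wz":0},
    {"x":-0.001,"y":0.02,"z":-0.363,"wx":0,"wy":0,"wz":0},
    {"x":-0.001,"y":0.02,"z":-0.363,"wx":0,"wy":0,"wz":0}
  ]
}}

```text
time: 21.42
eef_pos: [0.5685, -0.1772, 0.0478]
eef_rot: [[-0.113, 0.993, -0.037], [0.935, 0.119, 0.335], [0.337, 0.003, -0.942]]
contact_force: [1.3, -4.4, 3.5]
width: -0.002
finger_force: 2.3
```

```bash
python3 look.py t13 .095
```

```text
tcp [ 0.0049 -0.093 ] 0.0478 F [ 1.3 -4.4  3.5] 21.425
ctr [ 0.0026 -0.0473] (140.62322998046875, 93.6486587524414) ang-hook -0.18175785064697259 
 [[-0.0676, -0.0003], [-0.0679, -0.0939], [0.0728, -0.0944], [0.0731, -0.0007]]
(245, 147, 43, 57)
```

Request:
{"op": "jog_arm", "data": {
  "deltas": [
    {"x":-0.0024,"y":0.02,"z":0.02,"wx":0,"wy":0,"wz":0},
    {"x":-0.004,"y":0.033,"z":0.036,"wx":0,"wy":0,"wz":0},
    {"x":-0.006,"y":0.0485,"z":0.053,"wx":0,"wy":0,"wz":0},
    {"x":-0.008,"y":0.0645,"z":0.068,"wx":0,"wy":0,"wz":0},
    {"x":-0.01,"y":0.082,"z":0.081,"wx":0,"wy":0,"wz":0},
    {"x":-0.012,"y":0.1,"z":0.092,"wx":0,"wy":0,"wz":0}
  ]
}}

```text
time: 22.22
eef_pos: [0.5615, -0.1336, 0.0826]
eef_rot: [[-0.113, 0.993, -0.043], [0.933, 0.121, 0.339], [0.342, -0.001, -0.94]]
contact_force: [0.5, -1.7, -0.6]
width: -0.001
finger_force: 0.6
```

```bash
python3 look.py t14 .095
```

```text
tcp [ 0.0031 -0.0489] 0.0826 F [ 0.5 -1.7 -0.6] 22.225
ctr [ 0.0025 -0.0044] (141.9690399169922, 83.45025634765625) ang-hook -0.2595323753356933 
 [[-0.0683, 0.0377], [-0.0687, -0.0458], [0.0733, -0.0464], [0.0736, 0.037]]
(231, 149, 38, 57)
```

Request:
{"op": "jog_arm", "data": {
  "deltas": [
    {"x":-0.0023,"y":0.019,"z":0.0075,"wx":0,"wy":0,"wz":0},
    {"x":-0.0046,"y":0.038,"z":0.014,"wx":0,"wy":0,"wz":0},
    {"x":-0.007,"y":0.057,"z":0.018,"wx":0,"wy":0,"wz":0},
    {"x":-0.009,"y":0.076,"z":0.02,"wx":0,"wy":0,"wz":0}
  ]
}}

```text
time: 22.78
eef_pos: [0.5582, -0.1041, 0.0913]
eef_rot: [[-0.113, 0.993, -0.042], [0.933, 0.12, 0.339], [0.342, -0.001, -0.94]]
contact_force: [-1.8, -1.9, 10.3]
width: -0.001
finger_force: 4.4
```

```bash
python3 look.py t15 .095
```

```text
tcp [ 0.0034 -0.0192] 0.0913 F [-1.8 -1.9 10.3] 22.775
ctr [0.0004 0.0233] (135.62049865722656, 60.65654754638672) ang-hook 0.03632886886596687 
 [[-0.0674, 0.0536], [-0.0674, -0.0071], [0.0683, -0.007], [0.0682, 0.0536]]
(225, 154, 29, 52)
```

Request:
{"op": "jog_arm", "data": {
  "deltas": [
    {"x":-0.0018,"y":0.015,"z":0.0075,"wx":0,"wy":0,"wz":0},
    {"x":-0.004,"y":0.032,"z":0.013,"wx":0,"wy":0,"wz":0},
    {"x":-0.006,"y":0.05,"z":0.016,"wx":0,"wy":0,"wz":0},
    {"x":-0.008,"y":0.067,"z":0.017,"wx":0,"wy":0,"wz":0},
    {"x":-0.0105,"y":0.087,"z":0.017,"wx":0,"wy":0,"wz":0}
  ]
}}

```text
time: 23.45
eef_pos: [0.5539, -0.069, 0.0972]
eef_rot: [[-0.113, 0.993, -0.042], [0.933, 0.12, 0.339], [0.341, -0.001, -0.94]]
contact_force: [0.3, 0.7, -0.9]
width: -0.001
finger_force: 0.0
```

```bash
python3 look.py t16 .095
```

```text
tcp [0.0034 0.0161] 0.0972 F [ 0.3  0.7 -0.9] 23.45
ctr [ 0.1441 -0.1475] (17.01984405517578, 172.08541870117188) ang-hook 4.604049758911133 
 [[0.1287, -0.0624], [0.1426, -0.2339], [0.1595, -0.2325], [0.1457, -0.061]]
(265, 108, 65, 18)
```

```bash
python3 - <<'E'
from h import *
for n in('t15','t16'):
    hsv=cv2.cvtColor(cv2.imread(f'pics/{n}.png'),cv2.COLOR_BGR2HSV)
    for y in(.01,.03,.05,.07,.09): print(n,y,[hsv[int(v),int(u)].tolist() for u,v in proj('top',[hw(x,y,.01) for x in(-.06,-.03,.05,.065)])])
E
```

```text
t15 0.01 [[16, 141, 183], [16, 142, 174], [16, 140, 178], [16, 141, 177]]
t15 0.03 [[16, 142, 189], [16, 140, 189], [16, 141, 176], [16, 139, 174]]
t15 0.05 [[16, 138, 188], [16, 140, 184], [16, 140, 173], [16, 140, 177]]
t15 0.07 [[71, 114, 119], [72, 113, 115], [72, 113, 111], [72, 116, 112]]
t15 0.09 [[72, 113, 117], [73, 114, 116], [72, 114, 112], [72, 112, 112]]
t16 0.01 [[16, 141, 175], [16, 141, 183], [16, 143, 168], [16, 141, 168]]
t16 0.03 [[16, 138, 151], [16, 138, 151], [16, 138, 142], [16, 140, 144]]
t16 0.05 [[16, 141, 154], [16, 142, 156], [16, 143, 150], [16, 142, 147]]
t16 0.07 [[17, 133, 151], [26, 96, 122], [17, 133, 151], [23, 103, 124]]
t16 0.09 [[72, 111, 115], [71, 112, 114], [72, 114, 112], [72, 113, 111]]
```

The block is still up: its far corner reaches y of about 0.07, which puts it near 58–60°. I'll keep pushing forward at level height.

Request:
{"op": "jog_arm", "data": {
  "deltas": [
    {"x":-0.003,"y":0.025,"z":0,"wx":0,"wy":0,"wz":0},
    {"x":-0.006,"y":0.05,"z":0,"wx":0,"wy":0,"wz":0},
    {"x":-0.009,"y":0.075,"z":0.002,"wx":0,"wy":0,"wz":0},
    {"x":-0.009,"y":0.075,"z":0.01,"wx":0,"wy":0,"wz":0}
  ]
}}

```text
time: 24.0
eef_pos: [0.5502, -0.0381, 0.1014]
eef_rot: [[-0.114, 0.993, -0.043], [0.933, 0.122, 0.339], [0.342, -0.001, -0.94]]
contact_force: [0.2, -0.5, 0.8]
width: 0.005
finger_force: 0.0
```

```bash
sed -i 's/V>175/V>135/' look.py; sed -i "s/mask\[95:235,150:330\]/mask[125:235,172:320]/" look.py; python3 look.py t17 .105; python3 - <<'E'
from h import *
hsv=cv2.cvtColor(cv2.imread('pics/t17.png'),cv2.COLOR_BGR2HSV)
for y in(-.03,-.01,.01,.03,.05,.07,.09): print(y,[hsv[int(v),int(u)].tolist() for u,v in proj('top',[hw(x,y,.01) for x in(-.06,-.03,.05,.065)])])
E
```

```text
tcp [0.0034 0.0472] 0.1014 F [ 0.2 -0.5  0.8] 24.0
ctr [0.002  0.0388] (139.91769409179688, 83.75212097167969) ang-hook -0.07006208419799798 
 [[-0.0679, 0.0808], [-0.068, -0.003], [0.0719, -0.0032], [0.072, 0.0806]]
(214, 152, 39, 56)
-0.03 [[17, 54, 119], [17, 56, 96], [16, 53, 115], [17, 54, 94]]
-0.01 [[2, 220, 155], [13, 71, 43], [18, 56, 113], [9, 94, 84]]
0.01 [[13, 57, 85], [165, 23, 22], [0, 19, 27], [170, 21, 36]]
0.03 [[16, 140, 209], [90, 10, 25], [135, 16, 31], [15, 125, 86]]
0.05 [[16, 140, 210], [17, 137, 212], [16, 142, 201], [16, 142, 199]]
0.07 [[16, 140, 210], [17, 137, 212], [16, 142, 200], [16, 141, 201]]
0.09 [[28, 89, 137], [57, 74, 121], [38, 79, 120], [56, 73, 115]]
```

The blank is on the deck, a quarter turn over: it spans y −14 to +81 mm, is square, and has its red face to the −y side. Next I'll back off and place the finger for the second tip.

Request:
{"op": "jog_arm", "data": {
  "deltas": [
    {"x":0,"y":0,"z":0.06,"wx":0,"wy":0,"wz":0},
    {"x":0.016,"y":-0.13,"z":0.06,"wx":0,"wy":0,"wz":0},
    {"x":0.031,"y":-0.253,"z":0.06,"wx":0,"wy":0,"wz":0},
    {"x":0.031,"y":-0.253,"z":0.04,"wx":0,"wy":0,"wz":0},
    {"x":0.031,"y":-0.253,"z":-0.05,"wx":0,"wy":0,"wz":0},
    {"x":0.031,"y":-0.253,"z":-0.098,"wx":0,"wy":0,"wz":0},
    {"x":0.031,"y":-0.253,"z":-0.098,"wx":0,"wy":0,"wz":0}
  ]
}}

```text
time: 24.92
eef_pos: [0.5615, -0.1397, 0.0605]
eef_rot: [[-0.112, 0.993, -0.045], [0.933, 0.121, 0.34], [0.343, -0.004, -0.939]]
contact_force: [-0.1, 0.9, 0.6]
width: 0.003
finger_force: 0.0
```

```bash
python3 look.py t18 .105
```

```text
tcp [ 0.0023 -0.055 ] 0.0605 F [-0.1  0.9  0.6] 24.925
ctr [0.0251 0.0068] (370.5304260253906, 225.7400665283203) ang-hook 82.85899932861328 
 [[-0.11, -0.163], [0.114, -0.191], [0.1601, 0.1766], [-0.0639, 0.2047]]
(172, 125, 145, 89)
```

Request:
{"op": "jog_arm", "data": {
  "deltas": [
    {"x":-0.007,"y":0.06,"z":0.01,"wx":0,"wy":0,"wz":0},
    {"x":-0.0105,"y":0.09,"z":0.012,"wx":0,"wy":0,"wz":0},
    {"x":-0.012,"y":0.104,"z":0.012,"wx":0,"wy":0,"wz":0},
    {"x":-0.0125,"y":0.11,"z":0.012,"wx":0,"wy":0,"wz":0}
  ]
}}

```text
time: 25.48
eef_pos: [0.5587, -0.0974, 0.0677]
eef_rot: [[-0.113, 0.993, -0.04], [0.934, 0.12, 0.337], [0.339, 0.001, -0.941]]
contact_force: [-0.3, -4.1, 2.4]
width: -0.003
finger_force: 1.8
```

```bash
sed -i 's/V>135/V>175/' look.py; python3 look.py t19 .105
```

```text
tcp [ 0.0047 -0.0127] 0.0677 F [-0.3 -4.1  2.4] 25.475
ctr [0.0024 0.0378] (138.38156127929688, 84.19813537597656) ang-hook -0.20329467773437493 
 [[-0.0666, 0.0802], [-0.0669, -0.004], [0.0715, -0.0045], [0.0718, 0.0797]]
(214, 151, 39, 57)
```

Request:
{"op": "jog_arm", "data": {
  "deltas": [
    {"x":-0.0027,"y":0.022,"z":0.02,"wx":0,"wy":0,"wz":0},
    {"x":-0.0048,"y":0.04,"z":0.037,"wx":0,"wy":0,"wz":0},
    {"x":-0.0072,"y":0.06,"z":0.054,"wx":0,"wy":0,"wz":0},
    {"x":-0.0096,"y":0.079,"z":0.069,"wx":0,"wy":0,"wz":0},
    {"x":-0.0123,"y":0.102,"z":0.081,"wx":0,"wy":0,"wz":0},
    {"x":-0.015,"y":0.124,"z":0.092,"wx":0,"wy":0,"wz":0}
  ]
}}

```text
time: 26.28
eef_pos: [0.5517, -0.0462, 0.104]
eef_rot: [[-0.113, 0.993, -0.042], [0.933, 0.121, 0.339], [0.342, -0.001, -0.94]]
contact_force: [0.8, -1.9, 0.4]
width: -0.001
finger_force: 0.3
```

```bash
python3 look.py t20 .105; cat >> h.py <<'E'
def scan(n,z=.01):
    hsv=cv2.cvtColor(cv2.imread(f'pics/{n}.png'),cv2.COLOR_BGR2HSV)
    for y in np.arange(-.03,.20,.02): print(round(y,2),[hsv[int(v),int(u)].tolist() for u,v in proj('top',[hw(x,y,z) for x in(-.05,.055)])])
E
python3 -c "
from h import *
scan('t20')"
```

```text
tcp [0.0039 0.039 ] 0.104 F [ 0.8 -1.9  0.4] 26.275
ctr [0.0028 0.0829] (139.569091796875, 72.77468872070312) ang-hook -0.6303114128112792 
 [[-0.0666, 0.1201], [-0.0674, 0.0473], [0.0722, 0.0458], [0.073, 0.1185]]
(199, 153, 34, 57)
-0.03 [[13, 140, 124], [17, 54, 108]]
-0.01 [[0, 20, 52], [12, 74, 62]]
0.01 [[135, 20, 26], [165, 20, 26]]
0.03 [[1, 223, 87], [2, 234, 86]]
0.05 [[9, 173, 171], [6, 194, 159]]
0.07 [[16, 141, 196], [16, 141, 185]]
0.09 [[16, 140, 195], [16, 141, 184]]
0.11 [[16, 140, 195], [16, 141, 186]]
0.13 [[16, 136, 189], [23, 106, 140]]
0.15 [[72, 113, 115], [72, 116, 108]]
0.17 [[71, 109, 115], [71, 111, 110]]
0.19 [[70, 110, 114], [70, 110, 107]]
```

Request:
{"op": "jog_arm", "data": {
  "deltas": [
    {"x":-0.003,"y":0.024,"z":0.009,"wx":0,"wy":0,"wz":0},
    {"x":-0.006,"y":0.048,"z":0.016,"wx":0,"wy":0,"wz":0},
    {"x":-0.009,"y":0.073,"z":0.02,"wx":0,"wy":0,"wz":0},
    {"x":-0.012,"y":0.099,"z":0.022,"wx":0,"wy":0,"wz":0},
    {"x":-0.015,"y":0.124,"z":0.022,"wx":0,"wy":0,"wz":0},
    {"x":-0.018,"y":0.149,"z":0.022,"wx":0,"wy":0,"wz":0},
    {"x":-0.018,"y":0.149,"z":0.04,"wx":0,"wy":0,"wz":0}
  ]
}}

```text
time: 27.2
eef_pos: [0.5437, 0.0137, 0.1191]
eef_rot: [[-0.114, 0.993, -0.044], [0.933, 0.122, 0.339], [0.342, -0.003, -0.94]]
contact_force: [-0.1, -0.5, 0.8]
width: 0.002
finger_force: 0.0
```

```bash
python3 look.py t21 .105 red;python3 -c "
from h import *
scan('t21')"
```

```text
tcp [0.0032 0.0995] 0.1191 F [-0.1 -0.5  0.8] 27.2
ctr [0.0039 0.0987] (143.24864196777344, 49.40684509277344) ang-hook -0.09763996124267571 
 [[-0.0676, 0.1235], [-0.0677, 0.0741], [0.0755, 0.0739], [0.0756, 0.1233]]
(197, 154, 26, 57)
-0.03 [[16, 55, 159], [16, 55, 161]]
-0.01 [[17, 55, 159], [17, 55, 176]]
0.01 [[16, 54, 156], [16, 64, 103]]
0.03 [[17, 55, 149], [13, 95, 70]]
0.05 [[17, 56, 133], [16, 56, 104]]
0.07 [[14, 34, 83], [17, 57, 135]]
0.09 [[135, 21, 24], [150, 11, 24]]
0.11 [[2, 240, 136], [2, 227, 139]]
0.13 [[2, 239, 131], [2, 227, 129]]
0.15 [[16, 139, 147], [16, 141, 139]]
0.17 [[21, 113, 126], [53, 75, 109]]
0.19 [[72, 113, 115], [72, 113, 108]]
```

Request:
{"op": "jog_arm", "data": {
  "deltas": [
    {"x":-0.003,"y":0.025,"z":-0.005,"wx":0,"wy":0,"wz":0},
    {"x":-0.006,"y":0.05,"z":0,"wx":0,"wy":0,"wz":0},
    {"x":-0.006,"y":0.05,"z":0.02,"wx":0,"wy":0,"wz":0}
  ]
}}

```text
time: 27.62
eef_pos: [0.5414, 0.0339, 0.1275]
eef_rot: [[-0.114, 0.993, -0.044], [0.933, 0.122, 0.339], [0.342, -0.002, -0.94]]
contact_force: [-0.2, -0.3, -0.3]
width: -0.0
finger_force: 0.0
```

```bash
python3 look.py t22 .105 red;python3 -c "
from h import *
scan('t22')"
```

```text
tcp [0.0033 0.1198] 0.1275 F [-0.2 -0.3 -0.3] 27.625
ctr [0.0026 0.1419] (141.05319213867188, 70.97076416015625) ang-hook 1.4416533279418946 
 [[-0.0688, 0.1756], [-0.0671, 0.1047], [0.0739, 0.1082], [0.0722, 0.1792]]
(177, 156, 34, 57)
-0.03 [[17, 56, 147], [17, 54, 195]]
-0.01 [[16, 54, 156], [17, 54, 141]]
0.01 [[17, 54, 160], [17, 54, 161]]
0.03 [[16, 56, 160], [16, 54, 174]]
0.05 [[17, 55, 158], [16, 72, 103]]
0.07 [[17, 55, 149], [13, 98, 68]]
0.09 [[16, 58, 132], [17, 58, 110]]
0.11 [[160, 26, 30], [9, 64, 40]]
0.13 [[2, 234, 171], [1, 229, 175]]
0.15 [[2, 234, 169], [2, 234, 172]]
0.17 [[2, 229, 169], [3, 235, 169]]
0.19 [[2, 226, 167], [4, 193, 151]]
```

The red face is up: the blank spans y from about 0.08 to 0.177 m, with a yaw of about 1.4°. For the slide I'll open the fingers to square it and tilt to 40° so the gripper's body clears the block.

Request:
{"op": "jog_arm", "data": {
  "deltas": [
    {"x":0,"y":0,"z":0.1,"wx":0,"wy":0,"wz":0},
    {"x":0.015,"y":-0.12,"z":0.18,"wx":0.11,"wy":0.013,"wz":0},
    {"x":0.032,"y":-0.26,"z":0.18,"wx":0.22,"wy":0.027,"wz":0},
    {"x":0.036,"y":-0.3,"z":0.18,"wx":0.22,"wy":0.027,"wz":0},
    {"x":0.036,"y":-0.3,"z":0.1,"wx":0.22,"wy":0.027,"wz":0},
    {"x":0.036,"y":-0.3,"z":0,"wx":0.22,"wy":0.027,"wz":0},
    {"x":0.036,"y":-0.3,"z":-0.1,"wx":0.22,"wy":0.027,"wz":0},
    {"x":0.036,"y":-0.3,"z":-0.1,"wx":0.22,"wy":0.027,"wz":0}
  ],
  "hand": -1
}}

```text
time: 28.68
eef_pos: [0.5544, -0.0869, 0.0852]
eef_rot: [[-0.088, 0.993, -0.083], [0.76, 0.12, 0.638], [0.644, -0.007, -0.765]]
contact_force: [0.3, 0.3, -0.2]
width: 0.999
finger_force: 0.0
```

```bash
python3 look.py t23 .105 red
```

```text
tcp [ 0.0017 -0.0017] 0.0852 F [ 0.3  0.3 -0.2] 28.675
ctr [0.0032 0.1272] (140.60130310058594, 96.84925079345703) ang-hook -0.3884085845947265 
 [[-0.0668, 0.1761], [-0.0674, 0.0793], [0.0731, 0.0783], [0.0738, 0.1752]]
(177, 155, 43, 58)
```

Request:
{"op": "jog_arm", "data": {
  "deltas": [
    {"x":-0.003,"y":0.02,"z":-0.08,"wx":0,"wy":0,"wz":0},
    {"x":-0.006,"y":0.05,"z":-0.15,"wx":0,"wy":0,"wz":0},
    {"x":-0.012,"y":0.1,"z":-0.165,"wx":0,"wy":0,"wz":0},
    {"x":-0.018,"y":0.15,"z":-0.165,"wx":0,"wy":0,"wz":0},
    {"x":-0.023,"y":0.19,"z":-0.165,"wx":0,"wy":0,"wz":0},
    {"x":-0.026,"y":0.216,"z":-0.165,"wx":0,"wy":0,"wz":0},
    {"x":-0.029,"y":0.24,"z":-0.164,"wx":0,"wy":0,"wz":0},
    {"x":-0.03,"y":0.25,"z":-0.163,"wx":0,"wy":0,"wz":0}
  ]
}}

```text
time: 29.72
eef_pos: [0.5448, 0.0128, 0.0228]
eef_rot: [[-0.092, 0.993, -0.078], [0.762, 0.121, 0.637], [0.641, -0.001, -0.767]]
contact_force: [0.5, -0.1, -0.1]
width: 0.999
finger_force: 0.0
```

```bash
python3 look.py t24 .105 red
```

```text
tcp [0.0042 0.0985] 0.0228 F [ 0.5 -0.1 -0.1] 29.725
ctr [0.0031 0.1272] (140.61669921875, 96.8300552368164) ang-hook -0.2939466667175292 
 [[-0.0669, 0.176], [-0.0674, 0.0791], [0.0732, 0.0784], [0.0737, 0.1752]]
(177, 155, 43, 58)
```

Request:
{"op": "jog_arm", "data": {
  "deltas": [
    {"x":-0.0015,"y":0.012,"z":0.0,"wx":0,"wy":0,"wz":0},
    {"x":-0.003,"y":0.025,"z":0.0005,"wx":0,"wy":0,"wz":0},
    {"x":-0.0045,"y":0.037,"z":0.001,"wx":0,"wy":0,"wz":0},
    {"x":-0.006,"y":0.05,"z":0.0015,"wx":0,"wy":0,"wz":0},
    {"x":-0.0075,"y":0.062,"z":0.002,"wx":0,"wy":0,"wz":0},
    {"x":-0.009,"y":0.075,"z":0.0025,"wx":0,"wy":0,"wz":0}
  ]
}}

```text
time: 30.52
eef_pos: [0.5411, 0.0426, 0.0235]
eef_rot: [[-0.092, 0.993, -0.078], [0.762, 0.12, 0.637], [0.641, -0.001, -0.767]]
contact_force: [0.9, -3.2, 0.4]
width: 0.999
finger_force: 1.9
```

```bash
python3 look.py t25 .105 red
```

```text
tcp [0.0041 0.1285] 0.0235 F [ 0.9 -3.2  0.4] 30.525
ctr [0.0026 0.154 ] (141.02870178222656, 98.60107421875) ang-hook -0.1591467094421386 
 [[-0.0677, 0.2035], [-0.068, 0.1049], [0.073, 0.1045], [0.0733, 0.2031]]
(172, 156, 38, 59)
```

Request:
{"op": "jog_arm", "data": {
  "deltas": [
    {"x":-0.0015,"y":0.012,"z":0.0005,"wx":0,"wy":0,"wz":0},
    {"x":-0.003,"y":0.024,"z":0.001,"wx":0,"wy":0,"wz":0},
    {"x":-0.0045,"y":0.036,"z":0.0015,"wx":0,"wy":0,"wz":0},
    {"x":-0.005,"y":0.042,"z":0.002,"wx":0,"wy":0,"wz":0},
    {"x":-0.006,"y":0.048,"z":0.002,"wx":0,"wy":0,"wz":0}
  ]
}}

```text
time: 31.2
eef_pos: [0.5388, 0.0616, 0.0243]
eef_rot: [[-0.092, 0.993, -0.078], [0.762, 0.12, 0.637], [0.641, -0.001, -0.767]]
contact_force: [1.0, -3.6, -0.3]
width: 0.996
finger_force: 1.9
```

Request:
{"op": "jog_arm", "data": {
  "deltas": [
    {"x":-0.0006,"y":0.005,"z":0.0005,"wx":0,"wy":0,"wz":0},
    {"x":-0.0012,"y":0.01,"z":0.001,"wx":0,"wy":0,"wz":0},
    {"x":-0.0012,"y":0.01,"z":0.001,"wx":0,"wy":0,"wz":0}
  ]
}}

```text
time: 31.58
eef_pos: [0.5386, 0.0619, 0.0239]
eef_rot: [[-0.09, 0.993, -0.076], [0.765, 0.118, 0.633], [0.638, -0.001, -0.77]]
contact_force: [-0.5, -10.4, 1.1]
width: 1.0
finger_force: 5.3
```

Request:
{"op": "jog_arm", "data": {
  "deltas": [
    {"x":-0.0006,"y":0.005,"z":0.0005,"wx":0,"wy":0,"wz":0},
    {"x":-0.001,"y":0.009,"z":0.001,"wx":0,"wy":0,"wz":0},
    {"x":-0.001,"y":0.009,"z":0.001,"wx":0,"wy":0,"wz":0}
  ]
}}

```text
time: 31.95
eef_pos: [0.5386, 0.0618, 0.0238]
eef_rot: [[-0.089, 0.993, -0.074], [0.768, 0.116, 0.63], [0.634, -0.0, -0.773]]
contact_force: [-1.0, -18.3, 2.7]
width: 1.001
finger_force: 9.0
```

```bash
sed -i "s/mask\[125:235,172:320\]/mask[140:225,150:320]/" look.py; python3 look.py t26 .105 red
```

```text
tcp [0.004  0.1478] 0.0238 F [ -1.  -18.3   2.7] 31.95
ctr [0.0023 0.1735] (141.7855224609375, 97.48353576660156) ang-hook -0.2051057052612304 
 [[-0.0684, 0.2225], [-0.0687, 0.125], [0.0731, 0.1245], [0.0734, 0.222]]
(160, 157, 43, 59)
```

The centre is at y 0.1735 m, against 0.1725 m for flush, and the yaw is −0.2°. Now I'll retract.

Request:
{"op": "jog_arm", "data": {
  "deltas": [
    {"x":0.003,"y":-0.025,"z":0,"wx":0,"wy":0,"wz":0},
    {"x":0.009,"y":-0.075,"z":0,"wx":0,"wy":0,"wz":0},
    {"x":0.018,"y":-0.15,"z":0.02,"wx":0,"wy":0,"wz":0},
    {"x":0.03,"y":-0.25,"z":0.1,"wx":0,"wy":0,"wz":0},
    {"x":0.04,"y":-0.33,"z":0.22,"wx":0,"wy":0,"wz":0},
    {"x":0.04,"y":-0.4,"z":0.35,"wx":0,"wy":0,"wz":0},
    {"x":0.04,"y":-0.4,"z":0.35,"wx":0,"wy":0,"wz":0},
    {"x":0.04,"y":-0.4,"z":0.35,"wx":0,"wy":0,"wz":0}
  ]
}}

```text
time: 33.0
eef_pos: [0.5535, -0.0901, 0.1648]
eef_rot: [[-0.092, 0.993, -0.079], [0.761, 0.121, 0.638], [0.642, -0.002, -0.766]]
contact_force: [-0.4, 0.9, -0.2]
width: 0.999
finger_force: 0.0
```

```bash
python3 look.py t27 .105 red; python3 - <<'E'
from h import *
im=cv2.imread('pics/t27.png');s=read_camera('scene')[140:250,190:330,::-1]
cv2.imwrite('pics/v27.png',np.hstack([cv2.resize(im[80:260,130:310],(400,400)),cv2.resize(s,(400,400))]))
E
```

```text
tcp [ 0.0004 -0.0048] 0.1648 F [-0.4  0.9 -0.2] 33.0
ctr [0.0016 0.1719] (142.3726043701172, 97.92298126220703) ang-hook -0.4000682067871093 
 [[-0.0692, 0.2213], [-0.0699, 0.1234], [0.0725, 0.1224], [0.0731, 0.2203]]
(160, 157, 43, 59)
```

View pics/v27.png

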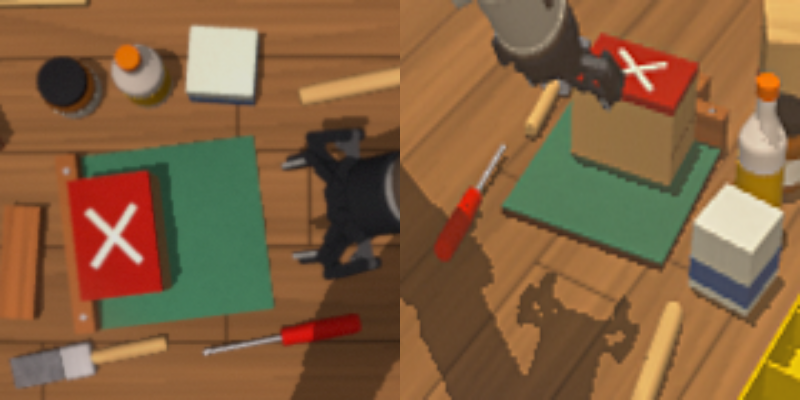

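The picture shows the red face with its cross up, flush against the fence at (115,237). The bystanders are in place and the gripper is clear.

```bash
python3 -c "
from rig import *
print(hand_in())"
```

```text
the job is handed in; nothing more can be done
None
```

I handed the job in with the blank rolled two quarter turns onto the deck, red face up, and pushed against the fence: the last camera check put its centre 0.6 mm short of flush and 0.4° off square, and the hand-in gave no verdict. It took four tries to tip it up onto the deck; the earlier ones left it on the bench at the step, and no bystander looked moved in the final picture.

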